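Set the printer's paper cassette for A5

TASK

The printer's paper cassette has been pulled out and lies open on the desk, its two paper guides set too small; set it for A5 sheets (148 mm wide, 210 mm long). With your fingertips push the side guide outwards and the length guide rearwards along their slots until each drops into its A5 stop, the second of the four lines marked beside its slot counting from the smallest size. Only push: do not pinch the guides, do not lift, tip or drag the cassette, leave the other things on the desk where they are, and finish with the hand clear.

Things in the scene. Friction and masses are not known exactly. Their poses are not given: they have to be found in the camera images.
- cassette: Open dark grey paper cassette, 256 mm wide (x) by 361 long (y), about 1.4 kg, loose on rubber feet: slides if pushed with over about 10 N. Origin: centre of underside, on the desk, z up. Grey front panel, 62 mm high, at the -y end. Floor inside at z = 12 mm, side and rear walls up to z = 50 mm. Long slot (length guide) along y at x = -55 mm; cross slot (side guide) along x at y = -105 mm.
- front_stop (a point): Fixed point of the cassette: the corner of the sheet's two fixed edges, 20 mm above the floor, on the inner faces of the front panel (y = -160 mm in the cassette) and -x side wall (x = -110 mm). Axes as the cassette's. The opposite inner faces lie 331 mm off in y, 235 mm in x. Floor lines show the guide faces for A6, A5, B5, A4 (width 105, 148, 176, 210; length 148, 210, 250, 297 mm).
- length_guide (a joint): Length guide's slide, m: sheet length minus 0.127, growing to the rear (+y). Range 0 to 0.173, stops 0.021 (A6), 0.083 (A5), 0.123 (B5), 0.170 (A4). Slides at 0.4 N. A roller under it climbs a crest 4 mm before and 4 mm after each stop: the push rises to about 5 N 6 mm before the stop and falls away at the crest; once 3.5 mm or less short of it, the guide, let go, runs into the stop and stays.
- length_face (a point): Centre of the length guide's paper face: an upright light grey plate 64 mm wide (cassette x), 5 mm thick and 36 mm high, from 1 mm above the cassette floor to 37 mm above it (z = 49 mm), with a foot and ribs behind it (+y side, 37 mm deep). Point lies on the face that looks to the front panel, 20 mm above the floor. Axes as the cassette's.
- length_a5 (a point): Fixed point of the cassette where point length_face lies when the length guide is in its A5 stop.
- side_guide (a joint): Slide of the side guide along the cross slot, in m: sheet width set minus 0.088; grows outwards, away from the reference edge (+x of the cassette). Range 0 to 0.125. Click stops at 0.017 (A6), 0.060 (A5), 0.088 (B5), 0.122 (A4), of the same kind and stiffness as the length guide's.
- side_face (a point): Centre of the side guide's paper face: an upright light grey plate 90 mm long (cassette y), 5 mm thick and 36 mm high (top at z = 49 mm), with a foot and ribs behind it (+x side, 29 mm deep). Point lies on the face that looks to the reference edge, 20 mm above the floor. Axes as the cassette's.
- side_a5 (a point): Fixed point of the cassette where point side_face lies when the side guide is in its A5 stop.
- stapler: Bystander: grey stapler, 150 x 36 x 48 mm, standing in front of the cassette's front panel. Origin under its centre, long along its x.
- highlighter: Bystander: flat highlighter pen, 134 x 22 x 16 mm, lying beside the cassette's +x side. Origin under its centre.
- note_block: Bystander: block of sticky notes, 76 x 76 x 26 mm, beside the cassette's +x side. Origin under its centre.
- paper_pack: Bystander: wrapped pack of A5 paper, 148 x 210 x 50 mm, behind the cassette's rear. Origin under its centre.
- mouse: Bystander: black computer mouse, 108 x 62 x 32 mm. Origin under its centre.
- mug: Bystander: white mug, 80 mm across, 92 mm high. Origin under its centre.
- gel_bottle: Bystander: bottle of hand gel, 56 mm across, 145 mm high. Origin under its centre.
- tape_dispenser: Bystander: desk tape dispenser, 150 x 56 x 84 mm. Origin under its centre.

How it is judged:
By the outcome, as a careful person would: the job done as asked, in the order asked, and still so for the second after the job is handed in, with the robot touching nothing.
It also fails if it takes over 64 s, if anything falls off the work surface, if the arm or the gripper's body presses on something with over 40 N, if the wrist force passes 120 N, or if a joint passes its speed limit or range.

ROBOT

A 6-joint arm with a two-finger parallel gripper is mounted at the origin on the work surface. World frame = base frame: x ahead of the robot, y to its left, z up, the work surface at z = 0. Lengths are in mm, angles in degrees, forces in N, time in s.
With the tool pointing down it reaches from about 300 to 850 mm from the base axis. Payload 4.2 kg.
Tool frame: the origin (TCP) lies on the centre line of the jaws, within the pads' length; the fingertips stand 14 mm ahead of it and the grasp point (between the pads) lies 5 mm behind it; x points along the fingers, y is the direction in which the jaws open and shut, and the axes are right-handed (so a half turn about x gives the same grasp; the last joint's range is limited). The gripper opens to 91 mm and grips with 3 to 60 N. Pads are 32 mm wide; open, the fingers measure 118 mm over their backs; the gripper's body (76 mm by 178 mm) begins 60 mm behind the grasp point.
Start: joints at [-74.198, 18.312, 89.639, -0, 72.044, -1.146], TCP at [167.618, -550.042, 227.976] pointing down, gripper open.
Joint ranges: [-177.97, 177.97], [-48.28, 115.42], [12.27, 149.76], [-77.06, 257.06], [2.81, 150.46], [-146.56, 146.56]. Speed limits (degrees/s): [147.25, 147.25, 180, 180, 180, 180].

INTERFACE

Orientations are given as [roll, pitch, yaw] about the fixed x, y, z axes, in that order (R = Rz(yaw) Ry(pitch) Rx(roll)).
In Python, from workcell import readout, optics, env gives the robot as it stands.
- The arm moves only by the shell command python3 -m creep 'ROWS' [OPENING] [FORCE]. ROWS is JSON, a list of rows, each an object with "translation": the shift along the world's x, y, z in cm, a list of three; "delta_rot": the turn, a rotation vector about the world's x, y, z in rad, a list of three. In form: [{"translation": [dx, dy, dz], "delta_rot": [rx, ry, rz]}, ...]. A call has 1 to 5 rows; each row shifts and turns the commanded pose from where the row before left it; what a row does not reach is not made up. A row lasts 1/12 s, in which the tool goes at most 41.7 mm and 7.16 degrees, less where a joint would pass 70% of its speed; a pose out of reach is approached as far as the arm can. A call with a gripper value outside its range is refused whole. OPENING is the gripper's target within -1 to 1 (fully open at 1, half-way at 0, shut at -1), set as the call begins (- or left out, the last holds). The fingers move at their own pace and stop on an object; FORCE is the grip in N (left out, the last holds). Time passes only in rows, so rows that do not move let the fingers close. It gives the time, the measured TCP pose, the force and the opening at its end, in the units of the state.
- readout.state(): the state, without advancing time (a new reading comes with each control period).
- optics.grab_frame(name): name is "side" or "top" or "wrist"; returns (picture, depth): 420x560x3 uint8, red, green, blue; 420x560 float32, mm along the optical axis (not along the pixel's ray), 0 where there is no reading.
- optics.camera_params(name): a dict with "mtx" (3x3 intrinsics, pixels), "R" (3x3) and "t" (3): a world point X has camera coordinates R X + t. Camera axes: x right, y down, z forward; pixel columns grow to the right and rows downward; lengths in mm; the calibration is good to about 2 mm. A picture is of the moment at which its call begins: read the wrist's pose just before it. camera_params takes no time and is no camera call; for the wrist camera it gives the pose at the moment of the call.
- env.job_done(): hands the job in, once; it reports no verdict.
The state is a dict: "time_s": time; "qpos": joint angles; "qvel": joint speeds; "effort": joint torques, N m; "ee_pos": TCP position; "ee_rot": TCP orientation; "force": force on the tool from outside, world axes, zero at the start; "torque": the same for the moment, N m; "gripper_width": finger opening in mm.
Only numpy, scipy, OpenCV 4.12 (cv2) and the standard library are available. Lean on these libraries where they do the work, as an engineer would, in place of code of your own. Each camera call takes 0.05 s, during which the arm holds its last target.

## Working session

There is one attempt and no reset: what is moved stays moved. The work goes in short steps, Python scripts to look and compute and a shell command to move; the robot and the scene stay as the last step left them, time stands still between calls to the robot, and variables do not carry over. Pictures are saved under pics/ and viewed, and the job is handed in when it is done.

```bash
ls; mkdir -p pics; python3 - <<'E'
from workcell import readout, optics
import cv2, numpy as np
s=readout.state(); print(s)
for n in ("side","top"):
    im,d=optics.grab_frame(n); cv2.imwrite(f"pics/{n}0.png",im[:,:,::-1]); np.save(f"pics/{n}0.npy",d); np.save(f"pics/{n}0_im.npy",im)
    p=optics.camera_params(n); print(n,p)
E
```

```text
pics
{'time_s': 0.0, 'qpos': array([-7.41964978e+01,  1.83513144e+01,  8.97062000e+01,  1.23091682e-04,
        7.20401695e+01, -1.14554487e+00]), 'qvel': array([-0.13189587,  0.01090646, -0.02435852, -0.03656816,  0.0355997 ,
       -0.02366087]), 'effort': array([ 1.49586827e-03, -4.12453651e+01, -2.31972170e+01,  7.27981701e-02,
        4.53451287e-02, -1.43034804e-04]), 'ee_pos': array([ 167.50436977, -549.58062789,  227.12489739]), 'ee_rot': array([-91.2141873 ,  89.90231601, 105.73482175]), 'force': array([ 0.82256699,  0.0467666 , -0.0408851 ]), 'torque': array([-0.00405202,  0.0520221 , -0.0140335 ]), 'gripper_width': 91.43830117134131}
side {'mtx': array([[445.37795293,   0.        , 271.81577096],
       [  0.        , 445.37795293, 206.67015743],
       [  0.        ,   0.        ,   1.        ]]), 'R': array([[-0.99341168, -0.11445939,  0.00568222],
       [-0.07410146,  0.60373447, -0.793734  ],
       [ 0.08741976, -0.78892569, -0.60823848]]), 't': array([ 549.31022705,   67.3612543 , 1367.86546466])}
top {'mtx': array([[546.04755897,   0.        , 269.24403717],
       [  0.        , 546.04755897, 203.19348417],
       [  0.        ,   0.        ,   1.        ]]), 'R': array([[ 1.20965601e-02, -9.99926778e-01,  3.33975961e-04],
       [-9.96464422e-01, -1.20824440e-02, -8.31424685e-02],
       [ 8.31404159e-02,  6.72942703e-04, -9.96537615e-01]]), 't': array([  64.68700028,  521.66433925, 1557.55777644])}
```

View pics/top0.png

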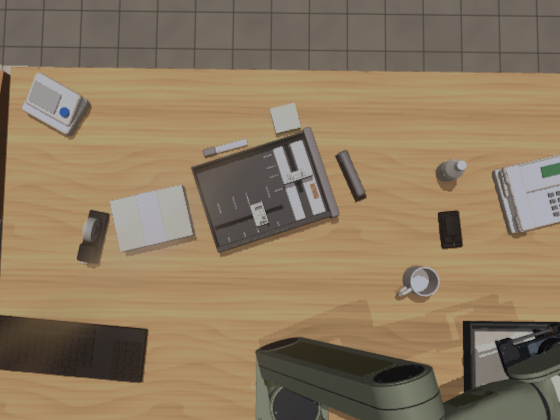

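View pics/side0.png

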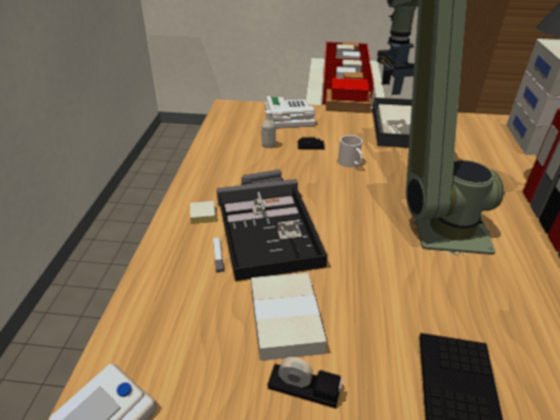

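The top picture shows the cassette around (265,190), its front panel at the right (320,175). So cassette +y points left and slightly down, with a yaw of about 14°. Next I zoom in.

```bash
cat > h.py <<'E'
import numpy as np, cv2
from workcell import readout, optics
def cast(p,u,v,z):
    K=np.array(p["mtx"]);R=np.array(p["R"]);t=np.array(p["t"])
    c=-R.T@t; d=R.T@np.linalg.inv(K)@np.array([u,v,1.0])
    return c+d*(z-c[2])/d[2]
def proj(p,X):
    x=np.array(p["mtx"])@(np.array(p["R"])@np.array(X,float)+np.array(p["t"])); return x[:2]/x[2]
def d2w(p,u,v,d):
    K=np.array(p["mtx"]);R=np.array(p["R"]);t=np.array(p["t"])
    return R.T@(np.linalg.inv(K)@np.array([u,v,1.0])*d-t)
E
python3 - <<'E'
import numpy as np,cv2
im=np.load("pics/top0_im.npy"); c=im[110:265,180:380][:,:,::-1]
cv2.imwrite("pics/top0z.png",cv2.resize(c,None,fx=4,fy=3.8,interpolation=cv2.INTER_CUBIC))
E
```

```text
(no output)
```

View pics/top0z.png

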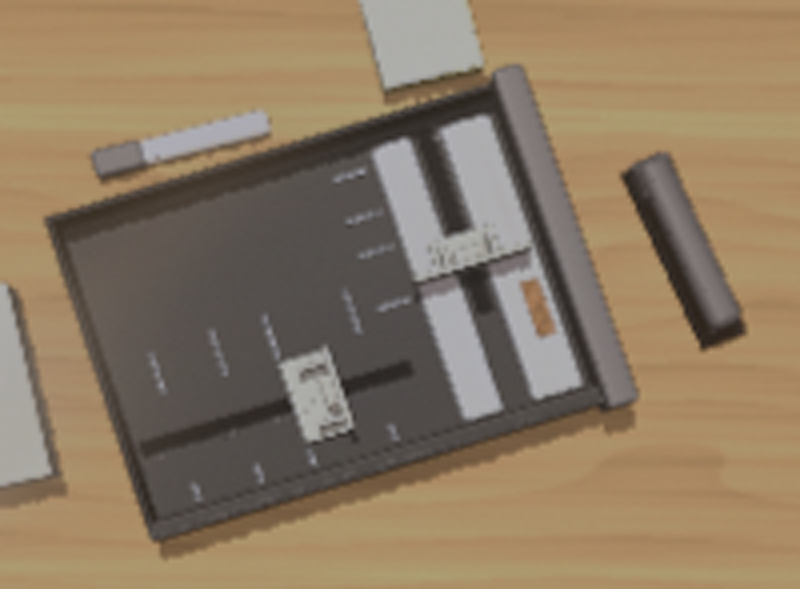

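```bash
python3 - <<'E'
from h import *
p=optics.camera_params("top")
f=lambda u,v:(180+u/4-.375,110+v/3.8-.37)
for n,u,v,z in [("rear+x",49,217,50),("rear-x",155,540,50),("fp+x front",523,66,62),("fp-x front",638,398,62),("fp +x rear",495,72,62),("fp -x rear",607,405,62)]:
    print(n,cast(p,*f(u,v),z).round(1))
# guide tops
for n,u,v,z in [("lenguide front +x",328,345,49),("lenguide front -x",357,432,49),("side face front",530,248,49),("side face rear",415,283,49)]:
    print(n,cast(p,*f(u,v),z).round(1))
P=optics.camera_params("wrist"); print(P, readout.state()["ee_pos"])
R=np.array(P["R"]);print("cam centre",-R.T@np.array(P["t"]),"axis",R[2])
E
```

```text
rear+x [620.3 293.2  50. ]
rear-x [379.4 212.7  50. ]
fp+x front [736.9 -43.7  62. ]
fp-x front [ 488.3 -126.    62. ]
fp +x rear [732.1 -23.7  62. ]
fp -x rear [ 482.9 -104.2   62. ]
lenguide front +x [526.2  92.7  49. ]
lenguide front -x [461.4  71.3  49. ]
side face front [601.1 -50.4  49. ]
side face rear [573.7  31.4  49. ]
{'mtx': array([[343.93612187,   0.        , 281.22299947],
       [  0.        , 343.93612187, 216.07265314],
       [  0.        ,   0.        ,   1.        ]]), 'R': array([[ 0.29233241, -0.95631516, -0.00175232],
       [-0.92775902, -0.28404669,  0.24203447],
       [-0.23195898, -0.06912879, -0.97026607]]), 't': array([-574.65205069,  -28.77025558,  390.98518794])} [ 167.48772517 -549.62394066  227.19949157]
cam centre [ 231.99007879 -530.6922344   385.31607784] axis [-0.23195898 -0.06912879 -0.97026607]
```

```bash
R='{"translation":[1.65,2.95,0.5],"delta_rot":[0,0,0]}'; python3 -m creep '[{"translation":[1.0,1.8,0.5],"delta_rot":[0,0,0]},{"translation":[1.65,2.95,0.5],"delta_rot":[0,0,0]},{"translation":[1.65,2.95,0.5],"delta_rot":[0,0,0]},{"translation":[1.65,2.95,0.5],"delta_rot":[0,0,0]},{"translation":[1.65,2.95,0.5],"delta_rot":[0,0,0]}]' -1 10
```

```text
time_s: 0.52
ee_pos: [243.9, -412.4, 252.7]
ee_rot: [-85.4, 89.9, 111.5]
force: [0.4, 0.1, -0.6]
gripper_width: 60.6
```

```bash
python3 -m creep '[{"translation":[1.65,2.95,0.5],"delta_rot":[0,0,0]},{"translation":[1.65,2.95,0.5],"delta_rot":[0,0,0]},{"translation":[1.65,2.95,0.5],"delta_rot":[0,0,0]},{"translation":[1.65,2.95,0.5],"delta_rot":[0,0,0]},{"translation":[1.65,2.95,0.5],"delta_rot":[0,0,0]}]'
python3 -m creep '[{"translation":[1.65,2.95,0.5],"delta_rot":[0,0,0]},{"translation":[1.65,2.95,0.5],"delta_rot":[0,0,0]},{"translation":[1.65,2.95,0.5],"delta_rot":[0,0,0]},{"translation":[1.65,2.95,0.5],"delta_rot":[0,0,0]},{"translation":[1.65,2.95,0.5],"delta_rot":[0,0,0]}]'
python3 -m creep '[{"translation":[1.65,2.95,0.5],"delta_rot":[0,0,0]},{"translation":[1.65,2.95,0.5],"delta_rot":[0,0,0]},{"translation":[1.65,2.95,0.5],"delta_rot":[0,0,0]},{"translation":[1.65,2.0,0.5],"delta_rot":[0,0,0]},{"translation":[0,0,0],"delta_rot":[0,0,0]}]'
python3 - <<'E'
from h import *
s=readout.state(); print(s["time_s"],s["ee_pos"],s["ee_rot"])
P=optics.camera_params("wrist")
im,d=optics.grab_frame("wrist"); cv2.imwrite("pics/w1.png",im[:,:,::-1]); np.savez("pics/w1.npz",im=im,d=d,**P)
E
```

```text
time_s: 0.93
ee_pos: [326.3, -264.8, 278.0]
ee_rot: [-60.6, 90.0, 136.3]
force: [1.2, 0.3, -0.1]
gripper_width: 27.4
time_s: 1.35
ee_pos: [408.8, -117.4, 303.0]
ee_rot: [-8.2, 90.0, -171.2]
force: [0.7, -0.6, 0.6]
gripper_width: 0.3
time_s: 1.77
ee_pos: [477.2, -7.2, 323.1]
ee_rot: [-157.7, 89.8, 39.5]
force: [0.9, -0.7, 0.4]
gripper_width: 0.7
1.7667 [477.19515633  -7.17629539 323.13509049] [-157.73170898   89.84101019   39.47220775]
```

View pics/w1.png

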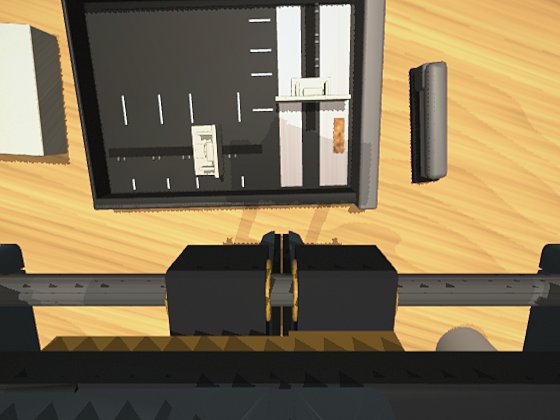

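The wrist picture shows the whole near part of the cassette. The side guide's upper edge is near (313,97), and its floor lines are at v≈109, 74, 50 and 20. The length guide is at (205,150), with its lines at u≈238, 190, 161 and 124. Next I zoom in to pick precise pixels.

```bash
python3 - <<'E'
from h import *
z=np.load("pics/w1.npz"); im=z["im"][:,:,::-1]
cv2.imwrite("pics/w1z1.png",cv2.resize(im[60:215,80:240],None,fx=4.5,fy=3.8,interpolation=cv2.INTER_NEAREST)[:600,:800])
cv2.imwrite("pics/w1z2.png",cv2.resize(im[0:215,235:395],None,fx=4,fy=2.7,interpolation=cv2.INTER_NEAREST)[:600,:800])
E
```

```text
(no output)
```

View pics/w1z1.png

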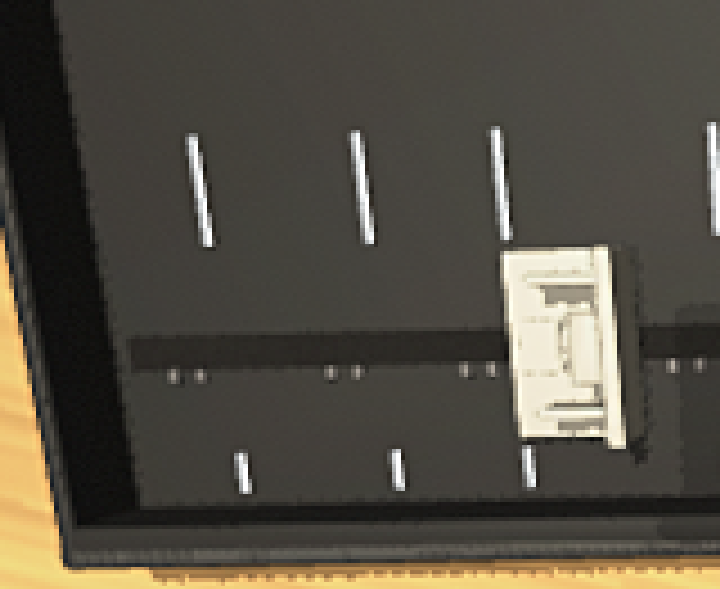

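View pics/w1z2.png

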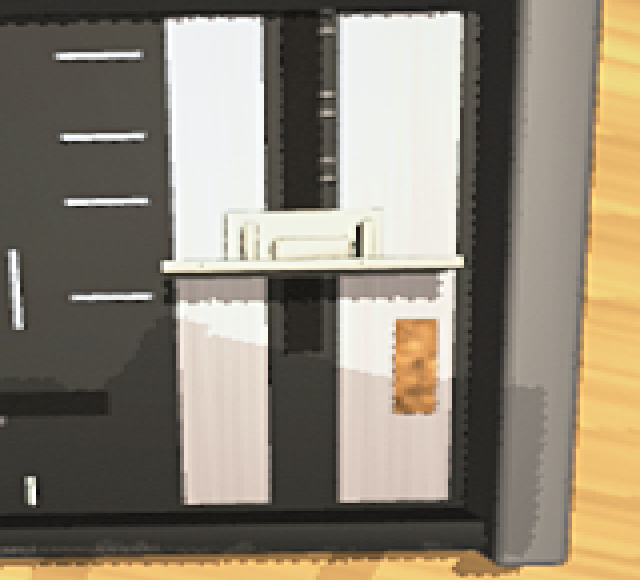

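```bash
cat > m.py <<'E'
from h import *
z=np.load("pics/w1.npz"); P={k:z[k] for k in("mtx","R","t")}
f1=lambda u,v:(80+(u+.5)/4.5-.5,60+(v+.5)/3.8-.5)
f2=lambda u,v:(235+(u+.5)/4-.5,(v+.5)/2.7-.5)
L=[(192,136,208,243,137),(356,133,369,242,90),(495,128,507,238,50),(712,122,715,235,-12)]
S=[(55,56,142,55,100),(60,138,147,135,66),(65,202,148,202,38),(70,297,153,296,-5)]
from scipy.optimize import least_squares
LW=[(np.array([cast(P,*f1(a,b),12),cast(P,*f1(c,d),12)])[:,:2],y) for a,b,c,d,y in L]
SW=[(np.array([cast(P,*f2(a,b),12),cast(P,*f2(c,d),12)])[:,:2],x) for a,b,c,d,x in S]
def inv(q,X):
    c,s=np.cos(q[2]),np.sin(q[2]); return (np.atleast_2d(X)[:,:2]-q[:2])@np.array([[c,-s],[s,c]])
def res(q):
    return np.concatenate([inv(q,w)[:,1]-y for w,y in LW]+[inv(q,w)[:,0]-x for w,x in SW])
q=least_squares(res,[556,84,.32]).x
if __name__=="__main__":
    print(q[:2],np.degrees(q[2]),res(q).round(1))
    for n,f,u,v,h in [("len top front",f1,611,247,49),("len top front",f1,626,447,49),("side top",f2,162,272,49),("side top",f2,463,268,49),("frontpanel inner",f2,515,30,62),("frontpanel",f2,497,560,62),("fp out",f2,570,560,62),("rear-x corner",f1,66,567,50),("-x wall outer",f1,700,558,50),("-x wall inner top",f1,700,520,50)]:
        w=cast(P,*f(u,v),h); print(n,w.round(1),inv(q,w).round(1))
E
python3 m.py; python3 - <<'E'
from m import *
# gripper pads etc: depth check of floor & plate tops
z=np.load("pics/w1.npz"); d=z["d"]
for n,(u,v) in {"floor":(150,70),"lenplate":f1(609,340),"sideplate":f2(310,265)}.items():
    u,v=int(round(u)),int(round(v)); print(n,d2w(P,u,v,float(d[v,u])).round(1))
p=optics.camera_params("top")
for n,u,v,h in [("rear+x",49,217,50),("rear-x",155,540,50),("lenF",328,345,49),("lenF",357,432,49),("side",530,248,49),("side",415,283,49)]:
    w=cast(p,180+u/4-.375,110+v/3.8-.37,h); print("top",n,inv(q,w).round(1))
E
```

```text
[551.21362019  87.05738523] 18.290906606228923 [ 0.4  0.2  0.1 -0.  -0.  -0.6 -0.4  0.5  0.3  0.2 -0.2  0.6 -0.1 -0.6
 -0.1 -0.1]
len top front [524.7  91.2  49. ] [[-23.8  12.3]]
len top front [463.9  71.   49. ] [[-88.   12.2]]
side top [573.   30.1  49. ] [[  2.8 -60.9]]
side top [601.3 -55.3  49. ] [[   2.9 -150.8]]
frontpanel inner [689.9 -35.4  62. ] [[  93.3 -159.8]]
frontpanel [ 482.  -107.3   62. ] [[-126.7 -162.8]]
fp out [ 488.8 -129.    62. ] [[-127.1 -185.6]]
rear-x corner [377.2 213.4  50. ] [[-125.6  174.6]]
-x wall outer [434.   41.1  50. ] [[-125.7   -6.8]]
-x wall inner top [446.5  44.6  50. ] [[-112.7   -7.5]]
floor [563.7 194.   13.4]
lenplate [496.5  84.1  50.4]
sideplate [588.5 -11.1  50.7]
top rear+x [[130.3 174. ]]
top rear-x [[-123.7  173.2]]
top lenF [[-22.   13.2]]
top lenF [[-90.3  13.3]]
top side [[   4.2 -146.2]]
top side [[  3.8 -59.9]]
```

```bash
python3 - <<'E'
from m import *
from scipy.spatial.transform import Rotation as Ro
s=readout.state(); R=Ro.from_euler("xyz",s["ee_rot"],degrees=True).as_matrix(); print(R.round(4))
yaw=q[2]; C=np.array([[np.cos(yaw),-np.sin(yaw),0],[np.sin(yaw),np.cos(yaw),0],[0,0,1]])
# target: tool x=-Z, tool y = +-C y
sg=np.sign(R[:,1]@C[:,1]); T=np.column_stack([[0,0,-1],sg*C[:,1],np.cross([0,0,-1],sg*C[:,1])])
print("rotvec",Ro.from_matrix(T@R.T).as_rotvec().round(4))
c,n=np.cos(yaw),np.sin(yaw)
w=q[:2]+C[:2,:2]@np.array([-25,-105.]); print("target",w, w-s["ee_pos"][:2])
E
```

```text
[[-4.000e-04  2.949e-01 -9.555e-01]
 [-0.000e+00 -9.555e-01 -2.949e-01]
 [-1.000e+00 -1.000e-04  4.000e-04]]
rotvec [ 0.     -0.0004  0.0199]
target [560.43012345 -20.48356543] [ 84.88335338 -11.4983346 ]
```

```bash
python3 -m creep '[{"translation":[2.9,-0.4,0],"delta_rot":[0,0,0.02]},{"translation":[2.8,-0.4,-2.0],"delta_rot":[0,0,0]},{"translation":[2.8,-0.4,-3.0],"delta_rot":[0,0,0]},{"translation":[0,0,-3.5],"delta_rot":[0,0,0]},{"translation":[0,0,-3.5],"delta_rot":[0,0,0]}]'
python3 -m creep '[{"translation":[0,0,-3.5],"delta_rot":[0,0,0]},{"translation":[0,0,-3.0],"delta_rot":[0,0,0]},{"translation":[0,0,-2.0],"delta_rot":[0,0,0]},{"translation":[0,0,0],"delta_rot":[0,0,0]},{"translation":[0,0,0],"delta_rot":[0,0,0]}]'
```

```text
time_s: 2.23
ee_pos: [560.0, -24.0, 201.0]
ee_rot: [50.0, 90.0, -112.0]
force: [-0.3, -0.1, -0.8]
gripper_width: 0.5
time_s: 2.65
ee_pos: [558.5, -23.4, 117.3]
ee_rot: [-14.3, 89.8, -176.2]
force: [0.4, -0.5, 0.9]
gripper_width: 0.8
```

```bash
python3 - <<'E'
from h import *
s=readout.state(); print(s["time_s"],s["ee_pos"],s["ee_rot"],s["force"])
P=optics.camera_params("wrist")
im,d=optics.grab_frame("wrist"); cv2.imwrite("pics/w2.png",im[:,:,::-1]); np.savez("pics/w2.npz",im=im,d=d,**P)
E
```

```text
2.65 [558.53053719 -23.42577439 117.27532209] [ -14.26225715   89.83431832 -176.22452665] [ 0.40448796 -0.49393937  0.9138745 ]
```

View pics/w2.png

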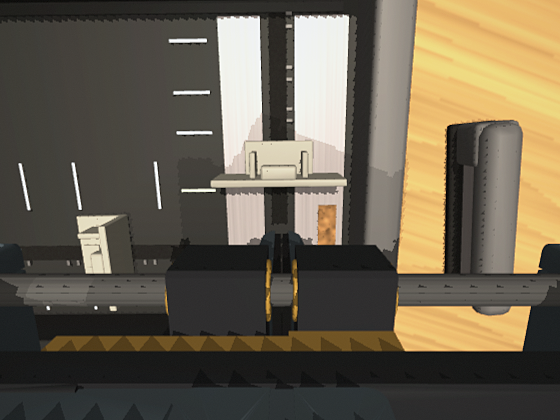

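The fingertips show at (280,245), in line with the cross slot and in front of the side guide's face at (280,185). I descend the last 84 mm with a small y correction.

```bash
python3 -m creep '[{"translation":[-0.05,0.1,-2.4],"delta_rot":[0,0,0]},{"translation":[0,0.1,-2.4],"delta_rot":[0,0,0]},{"translation":[0,0,-2.0],"delta_rot":[0,0,0]},{"translation":[0,0,-1.0],"delta_rot":[0,0,0]},{"translation":[0,0,0],"delta_rot":[0,0,0]}]'
cat > c.py <<'E'
from m import *
s=readout.state(); x=inv(q,s["ee_pos"])[0]
c,n=np.cos(q[2]),np.sin(q[2]); F=s["force"]
print("t",round(s["time_s"],2),"cass",x.round(1),"z",s["ee_pos"][2].round(1),"Fx,Fy cass",round(F[0]*c+F[1]*n,1),round(-F[0]*n+F[1]*c,1),"Fz",F[2].round(1))
E
python3 c.py
```

```text
time_s: 3.12
ee_pos: [558.7, -20.8, 39.6]
ee_rot: [-14.3, 89.9, -176.3]
force: [0.4, 0.4, 0.1]
gripper_width: 0.4
t 3.12 cass [ -26.7 -104.7] z 39.6 Fx,Fy cass 0.5 0.2 Fz 0.1
```

```bash
python3 -m creep '[{"translation":[0,0,-0.4],"delta_rot":[0,0,0]},{"translation":[0.38,0.125,0],"delta_rot":[0,0,0]},{"translation":[0.38,0.125,0],"delta_rot":[0,0,0]},{"translation":[0.19,0.063,0],"delta_rot":[0,0,0]},{"translation":[0,0,0],"delta_rot":[0,0,0]}]';python3 c.py
python3 -m creep '[{"translation":[0.19,0.063,0],"delta_rot":[0,0,0]},{"translation":[0.19,0.063,0],"delta_rot":[0,0,0]},{"translation":[0.19,0.063,0],"delta_rot":[0,0,0]},{"translation":[0.19,0.063,0],"delta_rot":[0,0,0]},{"translation":[0.19,0.063,0],"delta_rot":[0,0,0]}]';python3 c.py
```

```text
time_s: 3.53
ee_pos: [570.0, -17.3, 36.9]
ee_rot: [157.9, 89.9, -3.9]
force: [0.2, 0.6, 0.7]
gripper_width: 0.3
t 3.53 cass [ -14.9 -104.9] z 36.9 Fx,Fy cass 0.3 0.5 Fz 0.7
time_s: 3.95
ee_pos: [578.2, -14.2, 35.9]
ee_rot: [-1.7, 90.0, -163.7]
force: [-0.3, 0.0, 1.1]
gripper_width: -0.1
t 3.95 cass [  -6.2 -104.6] z 35.9 Fx,Fy cass -0.3 0.1 Fz 1.1
```

```bash
python3 -m creep '[{"translation":[0.19,0.063,0],"delta_rot":[0,0,0]},{"translation":[0.19,0.063,0],"delta_rot":[0,0,0]},{"translation":[0.19,0.063,0],"delta_rot":[0,0,0]},{"translation":[0.19,0.063,0],"delta_rot":[0,0,0]},{"translation":[0.19,0.063,0],"delta_rot":[0,0,0]}]';python3 c.py
python3 - <<'E'
from h import *
P=optics.camera_params("wrist")
im,d=optics.grab_frame("wrist"); cv2.imwrite("pics/w3.png",im[:,:,::-1]); np.savez("pics/w3.npz",im=im,d=d,**P)
E
```

```text
time_s: 4.37
ee_pos: [587.7, -11.0, 35.9]
ee_rot: [-12.5, 90.0, -174.4]
force: [-0.8, 0.1, -0.1]
gripper_width: 0.7
t 4.37 cass [   3.9 -104.6] z 35.9 Fx,Fy cass -0.7 0.3 Fz -0.1
```

View pics/w3.png

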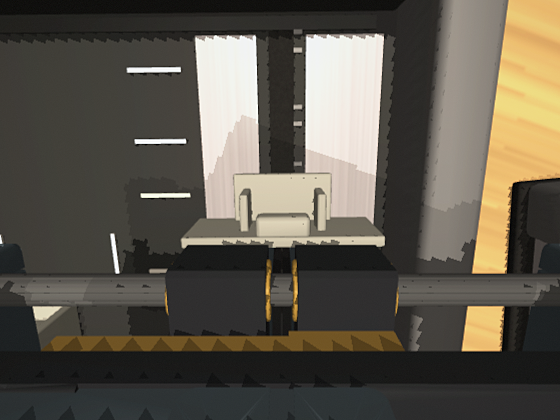

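```bash
python3 - <<'E'
from m import *
z=np.load("pics/w3.npz");P3={k:z[k] for k in("mtx","R","t")}; im=z["im"]; d=z["d"]
g=im.mean(2)
for u in (200,345,360): print(u,g[212:252,u].astype(int))
for u,v in [(200,237),(360,236),(200,246),(360,246)]: 
    w=cast(P3,u,v,49); print(inv(q,w).round(1), d2w(P3,u,v,float(d[v,u])).round(1))
for u,v in [(135,141),(141,195),(127,70)]: print("line",inv(q,cast(P3,u,v,12)).round(1))
E
```

```text
200 [ 57  58  57  58  56  55  83 109 104 102 102 103 102 102 104 103 102 102
 103 103 103 102 103 102  92 116 172 195 196 193 193 201 164  39  17  24
  25  25  25  25]
345 [199 199 200 204 186 129  94 100 103 101 101 102 103 101 102 102 103 103
 103 104 104 102  98  92 141 191 201 203 198 196 194 200 163  39  16  23
  24  25  23  25]
360 [194 194 194 200 173 105  96 100 102 102 102 102 102 102 102 102 102 103
 103 102 103 104  91  83 146 195 201 203 198 195 194 200 163  38  14  23
  24  27  22  24]
[[ 25.5 -69.3]] [597.2  29.3  49.1]
[[  25.8 -139.8]] [619.7 -37.4  49.7]
[[ 21.3 -69. ]] [616.9  20.6 107.7]
[[  21.1 -140.1]] [629.9 -19.7 107.3]
line [[ 65.9 -29.6]]
line [[ 37.6 -29.8]]
line [[100.1 -29.2]]
```

The plate's back edge is at cassette x = 25.6, so the face is at 20.6, 16.7 mm ahead of the TCP. The floor lines still read 37.6, 65.9 and 100.1, so the cassette has not moved. I keep pushing.

```bash
python3 -m creep '[{"translation":[0.19,0.063,0],"delta_rot":[0,0,0]},{"translation":[0.19,0.063,0],"delta_rot":[0,0,0]},{"translation":[0.19,0.063,0],"delta_rot":[0,0,0]},{"translation":[0.19,0.063,0],"delta_rot":[0,0,0]},{"translation":[0.095,0.031,0],"delta_rot":[0,0,0]}]';python3 c.py
python3 -m creep '[{"translation":[0.095,0.031,0],"delta_rot":[0,0,0]},{"translation":[0.095,0.031,0],"delta_rot":[0,0,0]}]';python3 c.py
python3 -m creep '[{"translation":[0.095,0.031,0],"delta_rot":[0,0,0]}]';python3 c.py
python3 -m creep '[{"translation":[0.095,0.031,0],"delta_rot":[0,0,0]}]';python3 c.py
```

```text
time_s: 4.83
ee_pos: [596.5, -8.2, 36.0]
ee_rot: [146.7, 90.0, -15.2]
force: [-0.4, -0.0, -1.0]
gripper_width: 0.9
t 4.83 cass [  13.1 -104.6] z 36.0 Fx,Fy cass -0.4 0.1 Fz -1.0
time_s: 5.0
ee_pos: [597.8, -7.7, 36.0]
ee_rot: [1.2, 89.9, -160.7]
force: [-1.2, -1.0, 0.2]
gripper_width: 0.5
t 5.0 cass [  14.5 -104.6] z 36.0 Fx,Fy cass -1.4 -0.6 Fz 0.2
time_s: 5.08
ee_pos: [598.3, -7.5, 36.0]
ee_rot: [-2.0, 89.9, -163.9]
force: [-3.3, -1.7, 2.4]
gripper_width: 0.2
t 5.08 cass [  15.1 -104.6] z 36.0 Fx,Fy cass -3.7 -0.6 Fz 2.4
time_s: 5.17
ee_pos: [599.0, -7.3, 36.0]
ee_rot: [-3.3, 89.9, -165.2]
force: [-4.9, -1.5, 3.7]
gripper_width: 0.4
t 5.17 cass [  15.7 -104.6] z 36.0 Fx,Fy cass -5.1 0.1 Fz 3.7
```

```bash

python3 -m creep '[{"translation":[0.095,0.031,0],"delta_rot":[0,0,0]}]';python3 c.py
python3 -m creep '[{"translation":[0.095,0.031,0],"delta_rot":[0,0,0]}]';python3 c.py
python3 -m creep '[{"translation":[0,0,0],"delta_rot":[0,0,0]}]';python3 c.py
```

```text
time_s: 5.25
ee_pos: [599.9, -7.0, 36.0]
ee_rot: [-5.1, 89.9, -167.0]
force: [-4.6, -1.1, 3.1]
gripper_width: 0.3
t 5.25 cass [  16.7 -104.6] z 36.0 Fx,Fy cass -4.7 0.4 Fz 3.1
time_s: 5.33
ee_pos: [601.7, -6.4, 36.0]
ee_rot: [-31.2, 90.0, 166.9]
force: [-0.9, 0.2, -0.9]
gripper_width: 0.4
t 5.33 cass [  18.6 -104.6] z 36.0 Fx,Fy cass -0.8 0.5 Fz -0.9
time_s: 5.42
ee_pos: [603.1, -6.2, 36.1]
ee_rot: [168.3, 89.8, 6.4]
force: [-0.1, 0.8, 0.2]
gripper_width: 0.6
t 5.42 cass [  20.  -104.8] z 36.1 Fx,Fy cass 0.1 0.8 Fz 0.2
```

```bash

python3 -m creep '[{"translation":[-0.5,-0.16,0],"delta_rot":[0,0,0]},{"translation":[-1.4,-0.47,0],"delta_rot":[0,0,0]},{"translation":[-1.5,-0.5,0],"delta_rot":[0,0,0]},{"translation":[-0.5,-0.16,3.0],"delta_rot":[0,0,0]},{"translation":[0,0,3.5],"delta_rot":[0,0,0]}]';python3 c.py
python3 -m creep '[{"translation":[-1,-0.3,3.5],"delta_rot":[0,0,0]},{"translation":[-2,-0.6,3.0],"delta_rot":[0,0,0]},{"translation":[-2,-0.6,2],"delta_rot":[0,0,0]},{"translation":[0,0,0],"delta_rot":[0,0,0]},{"translation":[0,0,0],"delta_rot":[0,0,0]}]';python3 c.py
python3 - <<'E'
from h import *
P=optics.camera_params("wrist")
im,d=optics.grab_frame("wrist"); cv2.imwrite("pics/w4.png",im[:,:,::-1]); np.savez("pics/w4.npz",im=im,d=d,**P)
E
```

```text
time_s: 5.83
ee_pos: [559.4, -19.5, 99.1]
ee_rot: [-21.6, 89.6, 176.4]
force: [1.5, 0.9, -0.1]
gripper_width: 0.6
t 5.83 cass [ -25.7 -103.8] z 99.1 Fx,Fy cass 1.7 0.4 Fz -0.1
time_s: 6.25
ee_pos: [513.3, -34.5, 187.3]
ee_rot: [159.6, 89.7, -2.3]
force: [1.5, 0.4, 0.7]
gripper_width: 0.5
t 6.25 cass [ -74.2 -103.5] z 187.3 Fx,Fy cass 1.5 -0.1 Fz 0.7
```

View pics/w4.png

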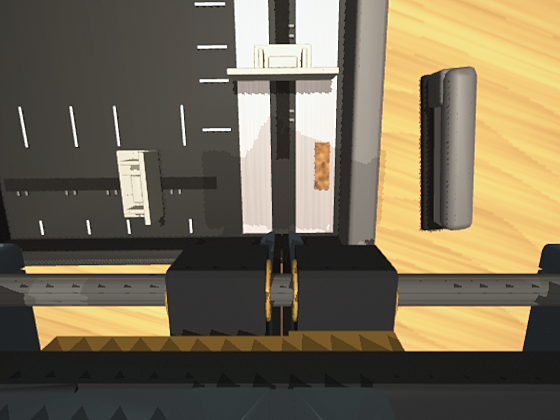

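```bash
python3 - <<'E'
from m import *
z=np.load("pics/w4.npz");P4={k:z[k] for k in("mtx","R","t")}; im=z["im"][:,:,::-1]
cv2.imwrite("pics/w4z.png",cv2.resize(im[30:140,190:350],None,fx=5,fy=5,interpolation=cv2.INTER_NEAREST))
cv2.imwrite("pics/w4y.png",cv2.resize(im[95:240,10:200],None,fx=4,fy=4,interpolation=cv2.INTER_NEAREST))
E
```

```text
(no output)
```

View pics/w4z.png

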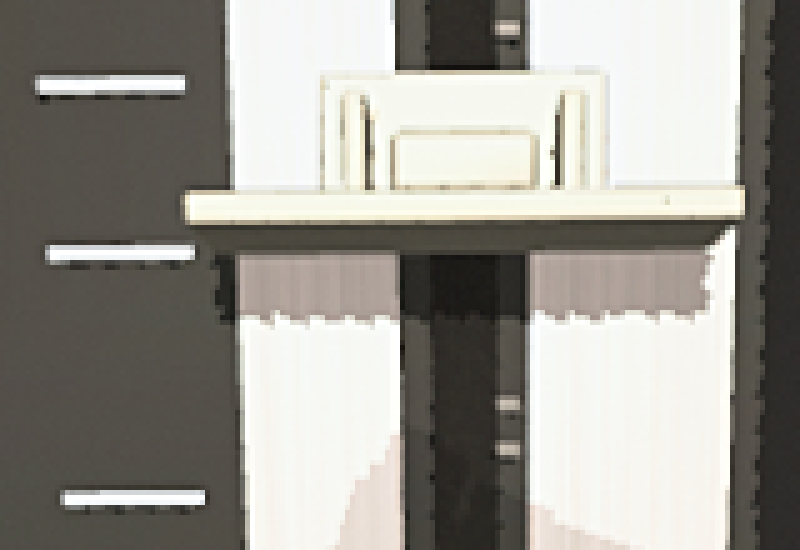

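View pics/w4y.png

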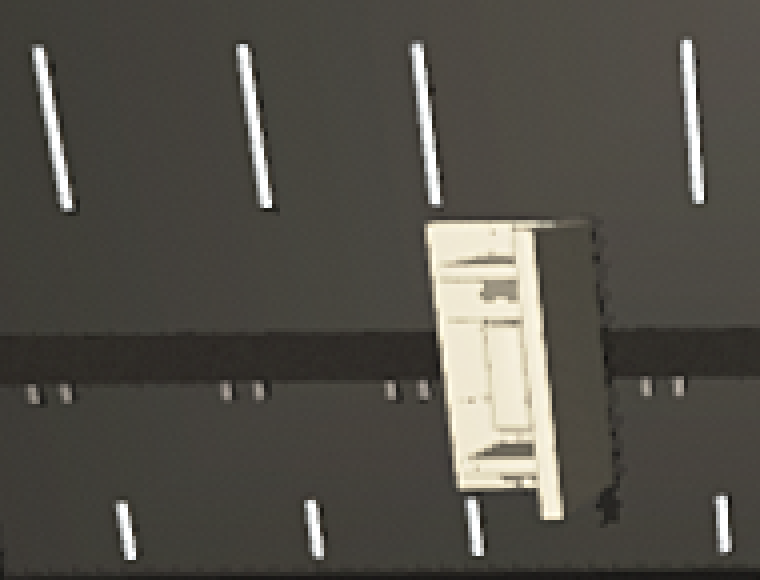

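```bash
python3 - <<'E'
import m; from m import *
z=np.load("pics/w4.npz");P4={k:z[k] for k in("mtx","R","t")}
fa=lambda u,v:(190+(u+.5)/5-.5,30+(v+.5)/5-.5)
fb=lambda u,v:(10+(u+.5)/4-.5,95+(v+.5)/4-.5)
m.SW=[(np.array([cast(P4,*fa(a,b),12),cast(P4,*fa(c,d),12)])[:,:2],x) for a,b,c,d,x in [(40,85,183,84,66),(48,254,192,252,38),(62,498,204,496,-5)]]
m.LW=[(np.array([cast(P4,*fb(a,b),12),cast(P4,*fb(c,d),12)])[:,:2],y) for a,b,c,d,y in [(38,47,68,208,137),(242,46,266,206,90),(417,44,435,206,50),(686,42,699,202,-12)]]
q4=least_squares(res,q).x; print(q4[:2],np.degrees(q4[2]),res(q4).round(1))
for n,f,u,v,h in [("side front top",fa,190,222,49),("side front top",fa,740,220,49),("side bottom",fa,300,252,13),("len top front",fb,537,228,49),("len top front",fb,564,518,49),("len bottom",fb,603,350,13)]:
    print(n,inv(q4,cast(P4,*f(u,v),h)).round(1))
s=readout.state();print("tcp in q4",inv(q4,s["ee_pos"]).round(1))
for T in ([-55,-18],):
    c,n=np.cos(q4[2]),np.sin(q4[2]); w=q4[:2]+np.array([[c,-n],[n,c]])@np.array(T,float); print(T,w.round(1),(w-s["ee_pos"][:2]).round(1),c,n)
E
```

```text
[551.00931348  87.535182  ] 18.71443042587711 [ 0.5  0.4  0.3  0.3 -0.3  0.1 -0.5 -0.7  0.2  0.1 -0.1 -0.  -0.2 -0.1]
side front top [[ 37.4 -62.1]]
side front top [[  36.8 -150.8]]
side bottom [[ 37.7 -76.7]]
len top front [[-23.4  11.9]]
len top front [[-87.1  12.6]]
len bottom [[-54.6  13.1]]
tcp in q4 [[ -75.  -103.2]]
[-55, -18] [504.7  52.8] [-8.4 87.1] 0.9471294986158997 0.3208515433211977
```

The side guide's face measures x ≈ 37.0–37.7 against the A5 line at 38. The bottom edge of the plate meets the A5 floor line, so the guide is in its stop. The length guide's face is at y ≈ 12.3, with the A5 stop at 50. I move to (-55,-20) in the cassette frame and descend.

```bash

python3 -m creep '[{"translation":[-0.26,2.8,0],"delta_rot":[0,0,0]},{"translation":[-0.26,2.9,-1.0],"delta_rot":[0,0,0]},{"translation":[-0.26,2.82,-2.0],"delta_rot":[0,0,0]},{"translation":[0,0,-2.5],"delta_rot":[0,0,0]},{"translation":[0,0,-2.0],"delta_rot":[0,0,0]}]';python3 c.py
python3 -m creep '[{"translation":[0,0,-1.5],"delta_rot":[0,0,0]},{"translation":[0,0,-1.0],"delta_rot":[0,0,0]},{"translation":[0,0,0],"delta_rot":[0,0,0]}]';python3 c.py
```

```text
time_s: 6.72
ee_pos: [504.5, 52.7, 108.0]
ee_rot: [-19.4, 89.8, 178.9]
force: [1.0, -0.1, -0.3]
gripper_width: 0.9
t 6.72 cass [-55.1 -17.9] z 108.0 Fx,Fy cass 0.9 -0.4 Fz -0.3
time_s: 6.97
ee_pos: [503.5, 51.1, 82.6]
ee_rot: [-14.0, 89.6, -175.9]
force: [0.5, 0.5, -0.6]
gripper_width: 0.3
t 6.97 cass [-56.6 -19.2] z 82.6 Fx,Fy cass 0.6 0.4 Fz -0.6
```

```bash

python3 -m creep '[{"translation":[0.1,0,-1.5],"delta_rot":[0,0,0]},{"translation":[0,0,-1.7],"delta_rot":[0,0,0]},{"translation":[0,0,-1.0],"delta_rot":[0,0,0]},{"translation":[0,0,-0.4],"delta_rot":[0,0,0]},{"translation":[0,0,0],"delta_rot":[0,0,0]}]';python3 c.py
python3 -m creep '[{"translation":[-0.1,0.3,0],"delta_rot":[0,0,0]},{"translation":[-0.1,0.3,0],"delta_rot":[0,0,0]},{"translation":[-0.1,0.3,0],"delta_rot":[0,0,0]},{"translation":[-0.064,0.19,0],"delta_rot":[0,0,0]},{"translation":[0,0,0],"delta_rot":[0,0,0]}]';python3 c.py
python3 -m creep '[{"translation":[-0.064,0.19,0],"delta_rot":[0,0,0]},{"translation":[-0.064,0.19,0],"delta_rot":[0,0,0]},{"translation":[-0.064,0.19,0],"delta_rot":[0,0,0]},{"translation":[-0.064,0.19,0],"delta_rot":[0,0,0]},{"translation":[-0.064,0.19,0],"delta_rot":[0,0,0]}]';python3 c.py
```

```text
time_s: 7.38
ee_pos: [505.9, 50.8, 39.3]
ee_rot: [-11.3, 89.9, -173.2]
force: [0.2, -0.8, 0.7]
gripper_width: 0.3
t 7.38 cass [-54.4 -20.2] z 39.3 Fx,Fy cass -0.1 -0.8 Fz 0.7
time_s: 7.8
ee_pos: [502.5, 62.3, 40.5]
ee_rot: [167.1, 90.0, 5.3]
force: [-0.1, 0.1, 0.0]
gripper_width: 0.6
t 7.8 cass [-54.   -8.2] z 40.5 Fx,Fy cass -0.0 0.1 Fz 0.0
time_s: 8.22
ee_pos: [499.1, 71.5, 39.9]
ee_rot: [41.4, 90.0, -120.5]
force: [-0.7, -0.1, -1.1]
gripper_width: 0.5
t 8.22 cass [-54.3   1.5] z 39.9 Fx,Fy cass -0.7 0.1 Fz -1.1
```

```bash
python3 - <<'E'
from h import *
for n in ("wrist","top"):
    P=optics.camera_params(n)
    im,d=optics.grab_frame(n); np.savez(f"pics/{n}5.npz",im=im,d=d,**P)
    if n=="top": im=cv2.resize(im[110:265,180:380],None,fx=4,fy=3.8,interpolation=cv2.INTER_CUBIC)
    cv2.imwrite(f"pics/{n}5.png",im[:,:,::-1])
E
```

```text
(no output)
```

View pics/wrist5.png

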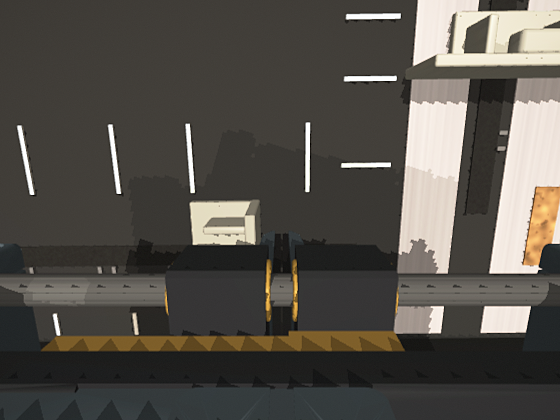

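View pics/top5.png

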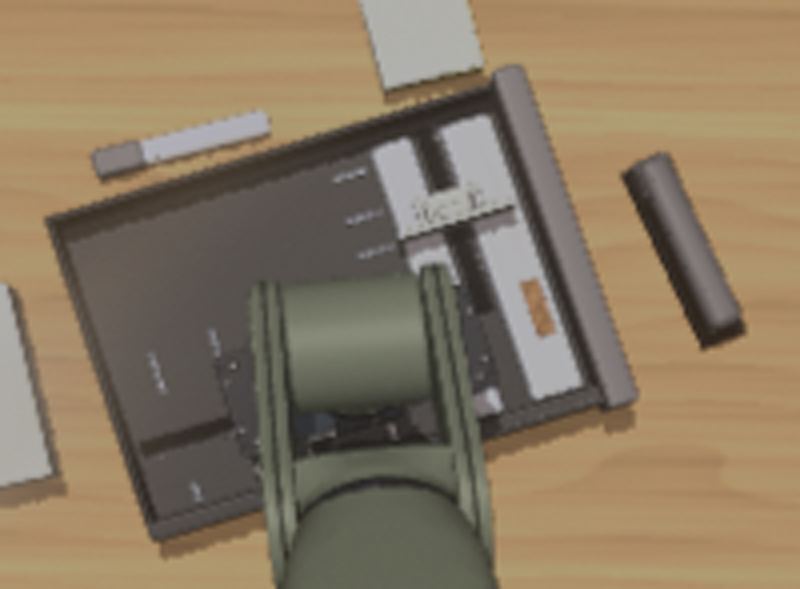

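```bash
python3 - <<'E'
from m import *
z=np.load("pics/wrist5.npz");P5={k:z[k] for k in("mtx","R","t")}; im=z["im"]; d=z["d"]
print(im.mean(2)[205,225:275].astype(int)); print(im.mean(2)[225,225:275].astype(int))
for u,v in [(260,201),(262,205),(250,205),(260,225),(245,225)]: print(u,v,inv(q,cast(P5,u,v,49)).round(1), d2w(P5,u,v,float(d[v,u])).round(1))
for u,v in [(190,158),(307,158),(114,158)]: print("lenline",inv(q,cast(P5,u,v,12)).round(1))
for u,v in [(370,78)]: print("sideline",inv(q,cast(P5,u,v,12)).round(1))
E
```

```text
[216 215 215 216 215 216 215 215 216 215 215 216 216 216 216 216 216 216
 216 217 216 217 223 210 105 110 114 114 115 115 115 113 106  87  68  48
  55  54  54  55  55  55  55  55  54  54  54  54  54  55]
[105 106 104  92  96 107 106 106 107 107 106 106 105 106 106 103  95 108
  95 110 197 215 212 213 213 213 214 216 214 174  82  69  75  77  73  58
  41  55  54  55  54  55  55  56  56  55  54  54  55  54]
260 201 [[-17.4  10.3]] [523.8  91.3  13.4]
262 205 [[-19.2   9.5]] [522.   89.6  13. ]
250 205 [[-19.2  14.8]] [523.5  95.5  28.6]
260 225 [[-28.4  10.5]] [511.9  87.3  17.1]
245 225 [[-28.4  17.3]] [518.8  94.6  49.1]
lenline [[-1.4 49.7]]
lenline [[ -1.6 -12.9]]
lenline [[-1.3 90.4]]
sideline [[ 38.5 -44.2]]
```

The cassette has not moved: its lines still read 49.7, -12.9 and 38.5. The guide's face is at y ≈ 12.5–13, so the finger is only just reaching it. I push on and lower the tool slightly.

```bash

python3 -m creep '[{"translation":[-0.064,0.19,-0.2],"delta_rot":[0,0,0]},{"translation":[-0.064,0.19,-0.2],"delta_rot":[0,0,0]},{"translation":[-0.064,0.19,0],"delta_rot":[0,0,0]},{"translation":[-0.064,0.19,0],"delta_rot":[0,0,0]},{"translation":[-0.064,0.19,0],"delta_rot":[0,0,0]}]';python3 c.py
python3 -m creep '[{"translation":[-0.064,0.19,0],"delta_rot":[0,0,0]},{"translation":[-0.064,0.19,0],"delta_rot":[0,0,0]},{"translation":[-0.064,0.19,0],"delta_rot":[0,0,0]},{"translation":[-0.064,0.19,0],"delta_rot":[0,0,0]},{"translation":[-0.064,0.19,0],"delta_rot":[0,0,0]}]';python3 c.py
python3 - <<'E'
from h import *
P=optics.camera_params("wrist")
im,d=optics.grab_frame("wrist"); np.savez("pics/w6.npz",im=im,d=d,**P); cv2.imwrite("pics/w6.png",im[:,:,::-1])
E
```

```text
time_s: 8.73
ee_pos: [495.8, 80.9, 35.8]
ee_rot: [7.0, 90.0, -154.9]
force: [0.4, -0.9, -0.5]
gripper_width: 0.5
t 8.73 cass [-54.5  11.5] z 35.8 Fx,Fy cass 0.1 -1.0 Fz -0.5
time_s: 9.15
ee_pos: [492.7, 90.4, 36.0]
ee_rot: [38.3, 90.0, -123.6]
force: [0.1, -0.8, 0.0]
gripper_width: 0.3
t 9.15 cass [-54.5  21.6] z 36.0 Fx,Fy cass -0.1 -0.7 Fz 0.0
```

View pics/w6.png

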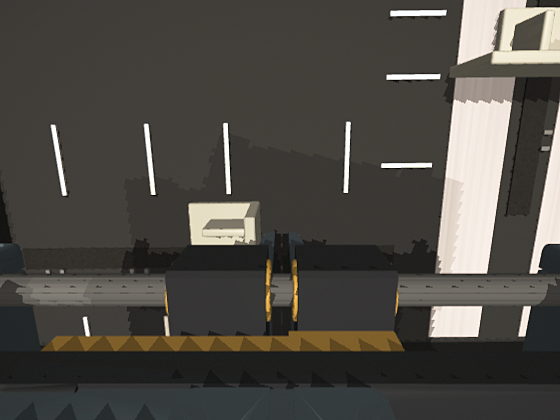

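```bash
python3 - <<'E'
from m import *
z=np.load("pics/w6.npz");P5={k:z[k] for k in("mtx","R","t")}; im=z["im"]; d=z["d"]
g=im.mean(2)
for v in (215,225,235): print(v,g[v,235:270].astype(int))
for u,v in [(244.5,225),(254.5,225)]: print(u,v,inv(q,cast(P5,u,v,49)).round(1))
for u,v in [(227,158),(347,158),(150,158)]: print("lenline",inv(q,cast(P5,u,v,12)).round(1))
print("sideline",inv(q,cast(P5,413,77,12)).round(1))
E
```

```text
215 [217 217 217 217 217 217 217 217 222 216 154 103 112 113 115 115 114 115
 115 108  96  75  78  77  75  64  54  55  55  55  56  55  55  54  56]
225 [117 118 117 117 117 118 117 114 117 157 209 218 213 214 214 215 215 217
 212 177  69  72  78  77  75  63  54  55  55  55  55  57  55  56  55]
235 [202 201 200 202 205 206 205 208 186 127 197 217 214 214 214 214 215 218
 217 180 110  67  76  77  77  74  54  53  60  74  60  58  60  60  60]
244.5 225 [[-27.5  37.1]]
254.5 225 [[-27.5  32.8]]
lenline [[-1.3 49.4]]
lenline [[ -1.5 -13.4]]
lenline [[-1.2 89.7]]
sideline [[ 38.2 -44.4]]
```

The face is at y ≈ 33, about 11.3 mm ahead of the TCP, and the cassette lines have not moved. I expect the crest near TCP y ≈ 33.

```bash

python3 -m creep '[{"translation":[-0.064,0.19,0],"delta_rot":[0,0,0]},{"translation":[-0.064,0.19,0],"delta_rot":[0,0,0]},{"translation":[-0.064,0.19,0],"delta_rot":[0,0,0]},{"translation":[-0.064,0.19,0],"delta_rot":[0,0,0]}]';python3 c.py
python3 -m creep '[{"translation":[-0.032,0.095,0],"delta_rot":[0,0,0]},{"translation":[-0.032,0.095,0],"delta_rot":[0,0,0]}]' | grep force;python3 c.py
python3 -m creep '[{"translation":[-0.032,0.095,0],"delta_rot":[0,0,0]}]' | grep force;python3 c.py
python3 -m creep '[{"translation":[-0.032,0.095,0],"delta_rot":[0,0,0]}]' | grep force;python3 c.py
```

```text
time_s: 9.53
ee_pos: [490.2, 98.0, 36.0]
ee_rot: [74.1, 90.0, -87.8]
force: [0.1, -1.1, 0.3]
gripper_width: 0.4
t 9.53 cass [-54.5  29.6] z 36.0 Fx,Fy cass -0.3 -1.1 Fz 0.3
force: [0.4, -2.5, 0.2]
t 9.7 cass [-54.5  31.4] z 36.0 Fx,Fy cass -0.4 -2.5 Fz 0.2
force: [1.0, -4.5, 1.2]
t 9.78 cass [-54.5  32.1] z 36.0 Fx,Fy cass -0.5 -4.5 Fz 1.2
force: [2.3, -4.9, 0.2]
t 9.87 cass [-54.5  32.9] z 36.0 Fx,Fy cass 0.6 -5.4 Fz 0.2
```

```bash

python3 -m creep '[{"translation":[-0.032,0.095,0],"delta_rot":[0,0,0]}]' | grep force;python3 c.py
python3 -m creep '[{"translation":[-0.032,0.095,0],"delta_rot":[0,0,0]}]' | grep force;python3 c.py
python3 -m creep '[{"translation":[0,0,0],"delta_rot":[0,0,0]}]' | grep force;python3 c.py
```

```text
force: [0.8, -2.6, 0.9]
t 9.95 cass [-54.5  34. ] z 36.0 Fx,Fy cass -0.0 -2.8 Fz 0.9
force: [0.7, 0.0, 1.0]
t 10.03 cass [-54.5  35.6] z 36.0 Fx,Fy cass 0.6 -0.2 Fz 1.0
force: [-0.8, 0.1, 0.3]
t 10.12 cass [-54.4  36. ] z 36.0 Fx,Fy cass -0.7 0.3 Fz 0.3
```

```bash

python3 -m creep '[{"translation":[0.16,-0.47,0],"delta_rot":[0,0,0]},{"translation":[0.48,-1.4,0],"delta_rot":[0,0,0]},{"translation":[0.48,-1.4,1.0],"delta_rot":[0,0,0]},{"translation":[0,0,3.0],"delta_rot":[0,0,0]},{"translation":[0,0,3.5],"delta_rot":[0,0,0]}]';python3 c.py
python3 -m creep '[{"translation":[-1,-1.0,3.5],"delta_rot":[0,0,0]},{"translation":[-1,-1,3.5],"delta_rot":[0,0,0]},{"translation":[-1,-1,3.0],"delta_rot":[0,0,0]},{"translation":[0,-0.5,1.5],"delta_rot":[0,0,0]},{"translation":[0,0,0],"delta_rot":[0,0,0]}]';python3 c.py
python3 -m creep '[{"translation":[0,0,0],"delta_rot":[0,0,0]},{"translation":[0,0,0],"delta_rot":[0,0,0]}]'
python3 - <<'E'
from h import *
P=optics.camera_params("wrist")
im,d=optics.grab_frame("wrist"); np.savez("pics/w7.npz",im=im,d=d,**P); cv2.imwrite("pics/w7.png",im[:,:,::-1])
E
```

```text
time_s: 10.53
ee_pos: [498.2, 70.1, 110.0]
ee_rot: [-16.4, 89.7, -178.4]
force: [1.0, -0.4, 0.1]
gripper_width: 0.7
t 10.53 cass [-55.7   0.5] z 110.0 Fx,Fy cass 0.8 -0.7 Fz 0.1
time_s: 10.95
ee_pos: [471.4, 35.3, 230.0]
ee_rot: [166.4, 89.5, 4.4]
force: [0.9, -0.3, -0.2]
gripper_width: 0.8
t 10.95 cass [-92.  -24.1] z 230.0 Fx,Fy cass 0.8 -0.6 Fz -0.2
time_s: 11.12
ee_pos: [468.9, 36.1, 224.7]
ee_rot: [-24.1, 89.9, 174.0]
force: [0.3, -0.1, 0.0]
gripper_width: 0.5
```

View pics/w7.png

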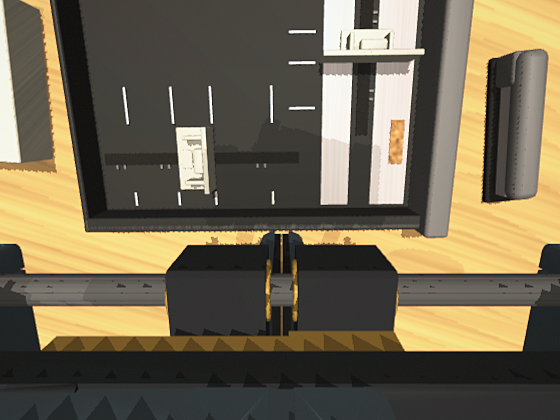

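```bash
python3 - <<'E'
import numpy as np,cv2
im=np.load("pics/w7.npz")["im"][:,:,::-1]
cv2.imwrite("pics/w7a.png",cv2.resize(im[80:210,110:290],None,fx=4.4,fy=4.4,interpolation=cv2.INTER_NEAREST))
cv2.imwrite("pics/w7b.png",cv2.resize(im[20:120,280:430],None,fx=5,fy=5,interpolation=cv2.INTER_NEAREST))
E
```

```text
(no output)
```

View pics/w7a.png

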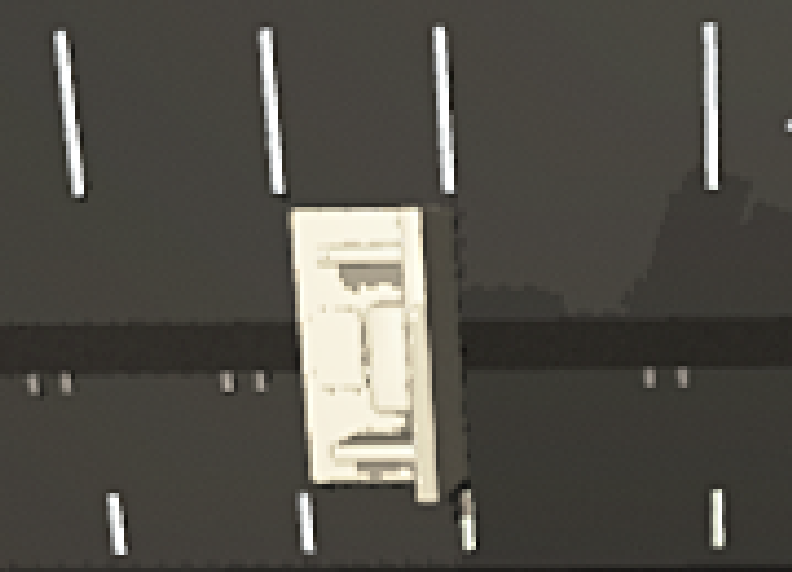

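View pics/w7b.png

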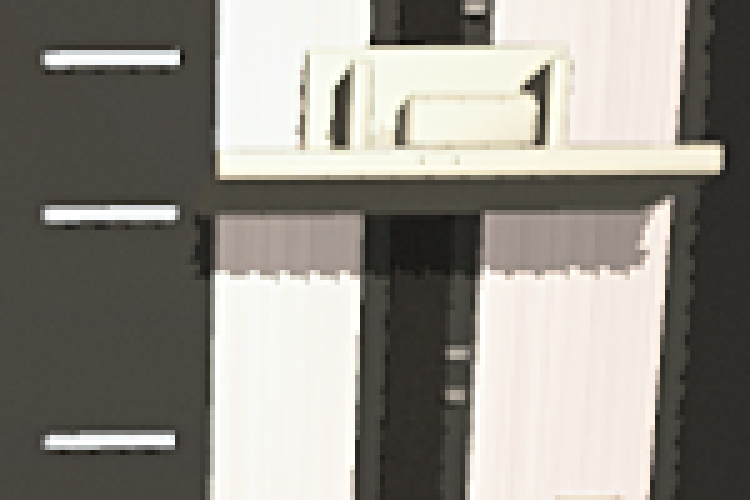

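Both plates' bottom edges line up with their A5 lines. The length guide's is at (462,340) in the zoom, on the line running from (449,190) to (470,530). The side guide's is at v≈212, with its line at v≈214. Next is a numeric check, including whether the bystanders moved.

```bash
python3 - <<'E'
import m; from m import *
z=np.load("pics/w7.npz");P4={k:z[k] for k in("mtx","R","t")}
fb=lambda u,v:(110+(u+.5)/4.4-.5,80+(v+.5)/4.4-.5)
fa=lambda u,v:(280+(u+.5)/5-.5,20+(v+.5)/5-.5)
m.SW=[(np.array([cast(P4,*fa(a,b),12),cast(P4,*fa(c,d),12)])[:,:2],x) for a,b,c,d,x in [(44,58,178,57,66),(44,215,178,213,38),(44,441,174,439,-5)]]
m.LW=[(np.array([cast(P4,*fb(a,b),12),cast(P4,*fb(c,d),12)])[:,:2],y) for a,b,c,d,y in [(60,32,79,195,137),(265,29,278,193,90),(438,28,449,192,50),(710,24,711,188,-12)]]
q4=least_squares(res,q).x; print(q4[:2],np.degrees(q4[2]),res(q4).round(1))
for n,f,u,v,h in [("side front top",fa,220,179,49),("side front top",fa,720,174,49),("side bottom",fa,300,212,13),("len top front",fb,421,208,49),("len top front",fb,438,500,49),("len bottom",fb,462,340,13)]:
    print(n,inv(q4,cast(P4,*f(u,v),h)).round(1))
im0=np.load("pics/top0_im.npy").astype(int); im,_=optics.grab_frame("top")
cv2.imwrite("pics/top8.png",im[:,:,::-1]); D=(abs(im.astype(int)-im0).max(2)>60).astype(np.uint8)*255
cv2.imwrite("pics/diff8.png",D)
E
```

```text
[551.37312045  86.92219981] 18.695561645219335 [ 0.4  0.4  0.   0.2  0.1 -0.3 -0.6 -0.3  0.4  0.3 -0.1 -0.  -0.3 -0.2]
side front top [[ 37.1 -61.2]]
side front top [[  37.  -150.6]]
side bottom [[ 37.7 -81.4]]
len top front [[-23.8  48.6]]
len top front [[-87.   48.9]]
len bottom [[-54.4  48.4]]
```

View pics/diff8.png

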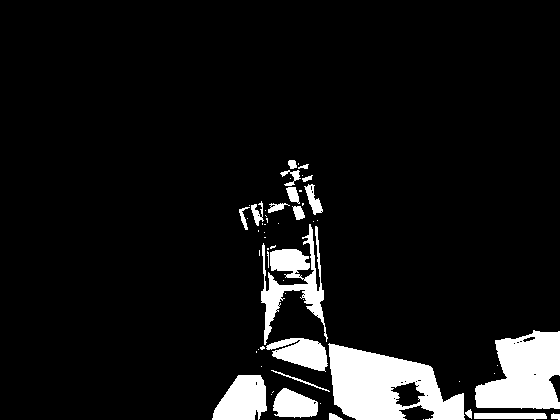

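Nothing moved except the guides and the robot. The faces measure 37.1–37.7 (stop at 38) and 48.4–48.9 (stop at 50). The length value is on the low side, so I take a closer look from nearly above.

```bash

python3 -m creep '[{"translation":[-1.4,1.9,-2.0],"delta_rot":[0,0,0]},{"translation":[-1.4,1.9,-3.0],"delta_rot":[0,0,0]},{"translation":[-1.4,1.9,-3.0],"delta_rot":[0,0,0]},{"translation":[0,0,-2],"delta_rot":[0,0,0]},{"translation":[0,0,0],"delta_rot":[0,0,0]}]'
python3 -m creep '[{"translation":[0,0,0],"delta_rot":[0,0,0]},{"translation":[0,0,0],"delta_rot":[0,0,0]},{"translation":[0,0,0],"delta_rot":[0,0,0]}]';python3 c.py
python3 - <<'E'
from h import *
P=optics.camera_params("wrist")
im,d=optics.grab_frame("wrist"); np.savez("pics/w9.npz",im=im,d=d,**P); cv2.imwrite("pics/w9.png",im[:,:,::-1])
cv2.imwrite("pics/w9z.png",cv2.resize(im[80:250,170:400,::-1],None,fx=3.4,fy=3.4,interpolation=cv2.INTER_NEAREST))
E
```

```text
time_s: 11.63
ee_pos: [423.1, 93.1, 121.4]
ee_rot: [-7.5, 89.3, -169.3]
force: [-0.1, -0.5, -1.0]
gripper_width: 0.3
time_s: 11.88
ee_pos: [429.1, 92.8, 127.1]
ee_rot: [170.0, 89.8, 8.1]
force: [0.0, 0.6, -0.2]
gripper_width: 0.7
t 11.88 cass [-114.1   43.8] z 127.1 Fx,Fy cass 0.2 0.6 Fz -0.2
```

View pics/w9.png

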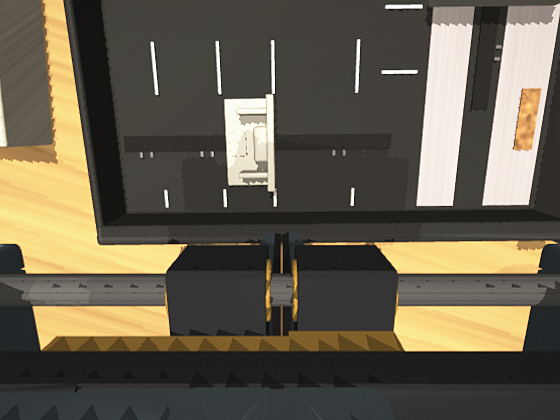

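View pics/w9z.png

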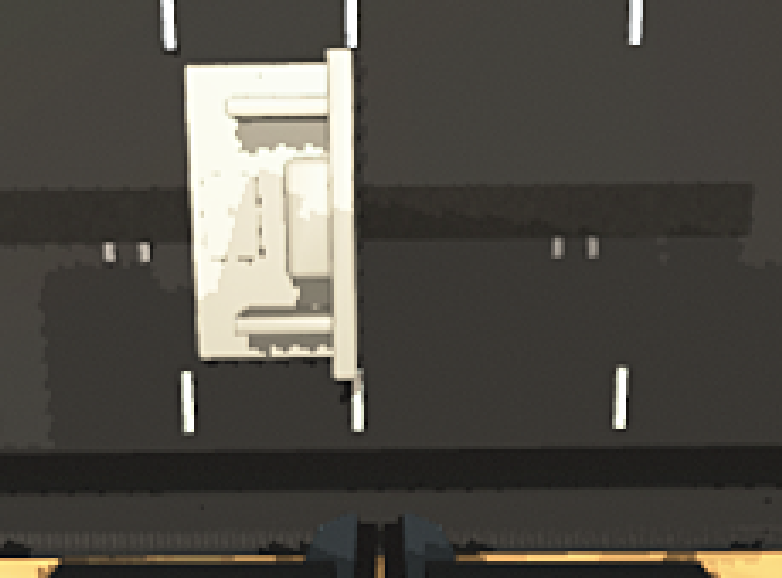

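Seen almost straight down the face, its edge runs from u≈354 to 358 in the zoom. The A5 line runs from 351 to 358, so they agree within 1 mm and the guide is in its stop. I raise the hand clear, take one last look and hand the job in.

```bash

python3 -m creep '[{"translation":[0,0,2.5],"delta_rot":[0,0,0]},{"translation":[-0.5,-1,3.0],"delta_rot":[0,0,0]},{"translation":[-0.5,-1,3.0],"delta_rot":[0,0,0]},{"translation":[0,0,2],"delta_rot":[0,0,0]},{"translation":[0,0,0],"delta_rot":[0,0,0]}]'
python3 -m creep '[{"translation":[0,0,0],"delta_rot":[0,0,0]},{"translation":[0,0,0],"delta_rot":[0,0,0]},{"translation":[0,0,0],"delta_rot":[0,0,0]},{"translation":[0,0,0],"delta_rot":[0,0,0]}]'
python3 - <<'E'
from h import *
from workcell import env
im,d=optics.grab_frame("side"); im0=np.load("pics/side0_im.npy").astype(int)
cv2.imwrite("pics/side10.png",im[:,:,::-1])
print(env.job_done())
E
```

```text
time_s: 12.35
ee_pos: [420.6, 72.6, 236.4]
ee_rot: [169.8, 89.3, 7.8]
force: [-0.1, -0.8, 0.7]
gripper_width: 0.5
time_s: 12.68
ee_pos: [417.0, 72.8, 229.9]
ee_rot: [-7.7, 89.9, -169.6]
force: [0.2, -0.2, -0.2]
gripper_width: 0.3
the job is handed in; nothing more can be done
None
```

View pics/side10.png

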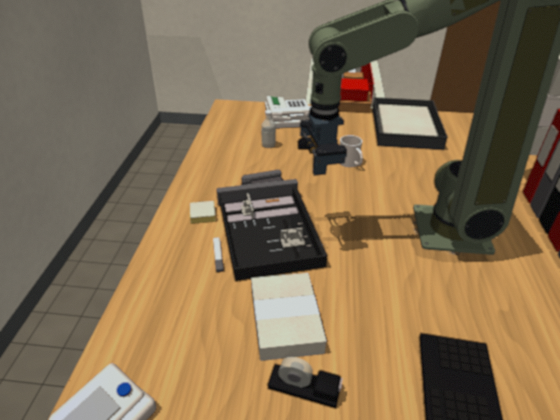

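Both guides are in their A5 stops by my last checks, and I handed the job in at about 12.7 s of the 64 s allowed. I pushed the side guide outwards first and then the length guide rearwards, using shut fingertips only. Each push rose to about 5 N at the crest and fell to about zero just past it.

- **Side guide:** the face measured x = 37.0–37.7 mm against the A5 stop at 38 mm.
- **Length guide:** the first check from higher up gave y = 48.4–48.9 mm against the stop at 50 mm, a little short. A closer look straight down the face put it on the A5 line within 1 mm. The first figure was about 1 mm low, as was the side guide's.
- **Cassette and other things:** the refitted cassette pose agreed with the first within 0.2 mm and 0.4° of yaw, which I take as measurement noise. The top camera showed no movement outside the robot and the guides, except where the arm's old and new positions hid the desk. The final side picture shows everything in its place and the hand about 200 mm above the desk, touching nothing.

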